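# Park the hanging tea strainer over the mug

### The job

The tea strainer hangs from a sliding hanger on the chrome rail. Push the hanger's upright tab along the rail until the hanger rides up and drops into the notch of the clip above the mug, not the one above the square jar, and leave it resting there. Only push: do not pinch the tab or lift the hanger off the rail, and leave the other things where they stand.

Things in the scene. Friction and masses are not known exactly. Their poses are not given: they have to be found in the camera images.
- rack: Chrome rail fixed to the table: round bar 16 mm thick, 600 mm long along the rack's y, its top 240 mm above the table, on posts at y = +-290 mm. Origin on the table below the rail's middle; x is level, across the rail. A red scoop and a spatula hang for good at y = +235 and -235 mm; their hooks rise 6 mm above the rail. Position and yaw vary.
- notch_a (a point): Bottom of the notch of the clip on the rack's +y side, at rail-top height. The steel clip is fixed on the rail, 22 mm wide, 56 mm long; on top are two ridges 5 mm high, crests 13.7 mm either side of the notch along the rail, slopes 20 degrees, with the V notch between them. It is 100 to 160 mm from the rail's middle.
- notch_b (a point): The same for the identical clip on the rack's -y side.
- tab (a point): Centre of the hanger's push tab: an upright plain aluminium plate 34 mm across the rail, 8 mm thick along the rail, 42 mm tall (21 mm above and below this point), 265 to 307 mm above the table while the hanger rides on the rail. Axes as the rack's.
- foot (a point): Point of the hanger right below the tab where its roller (8 mm radius) touches the rail's top. The hanger is an aluminium fork round the rail, 34 mm across and 20 mm along it, reaching 25 mm above the rail's top (the tab stands on that); the steel tea strainer hangs from it, down to 80 mm above the table.
- runner (a joint): Hanger position along the rail (m), 0 at its middle, growing to the rack's +y, limits +-0.20. Starts between the clips, within 0.05 of the middle. Pushing takes about 1 N on plain rail, 3 to 8 N up a ridge; past the crest the force falls away and it runs by itself into the notch. Pushing on as hard as before takes it over the far ridge and out.
- hanger (a joint): Height of the hanger above the rail (m): 0 on the plain rail, about 0.005 on a crest, about 0.001 seated in a notch. Its weight and a light spring, 4 to 6 N together, press it down; it could be lifted up to 0.05.
- mug: Small white enamel mug, 80 mm across, 75 mm tall, loose, with a handle at its own +y. Origin at the centre of its underside. It stands on the table under one of the clips, within 20 mm of straight below the notch.
- jar: Closed square glass jar, 78 mm across, 70 mm tall, with a wooden lid, loose. Origin at the centre of its underside. It stands under the other clip.
- lid: Orange silicone lid, a disc of 90 mm diameter with a knob, 22 mm tall, loose on the table on the robot's side of the rail. Bystander.
- tin: Steel tea tin, 68 mm across, 100 mm tall, loose, beyond the rail. Bystander.
- bowl: Blue bowl, 90 mm across, 50 mm tall, loose, beyond the rail. Bystander.
- spice: Small amber spice jar, 44 mm across, 85 mm tall, loose, on the robot's side to its right. Bystander.
- spoon: Steel spoon with a wooden handle, lying on the table on the robot's side to its left, loose. Bystander.
- tab_neg: The half of the push tab that faces the rack's -y: a plate 34 x 4 x 42 mm. Origin at the foot of the tab's middle plane.
- tab_pos: The half of the push tab that faces the rack's +y, fixed to the other half. Origin at the foot of the tab's middle plane.

How it is judged (in metres and radians):
On the way:
1. the hanger, pushed, rides up a ridge of the clip above the mug (value of joint hanger above 0.003 m and horizontal distance between tab and mug below 0.05 m).
At the end, for the whole second after the job is handed in: The hanger rests still in the notch of the clip above the mug: the tab within 3 mm (level) of the notch's centre, the hanger less than 3 mm above the rail; mug and jar upright ((horizontal distance between tab and notch_a below 0.003 m or horizontal distance between tab and notch_b below 0.003 m) and horizontal distance between tab and mug below 0.045 m and value of joint hanger below 0.003 m and velocity of joint runner between -0.005 and 0.005 m/s and angle between each of mug, jar's own z axis and vertical below 0.1 rad); the robot touches nothing.
It fails at once if the hanger is lifted more than 15 mm off the rail (value of joint hanger above 0.015 m).
It fails at once if the tab is pinched: pressed on both of its faces at once (contact force between each of tab_neg, tab_pos and the fingers above 1 N).
It fails at once if another thing is moved more than 20 mm (distance of any of mug, jar, lid, tin, bowl, spice, spoon from where it was at the start of the episode above 0.02 m).
It also fails if it takes over 35 s, if anything falls off the work surface, if the arm or the gripper's body presses on something with over 40 N, if the wrist force passes 120 N, or if a joint passes its speed limit or range.

### The arm

A 6-joint arm with a two-finger parallel gripper is mounted at the origin on the work surface. World frame = base frame: x ahead of the robot, y to its left, z up, the work surface at z = 0. Lengths are in mm, angles in rad, forces in N, time in s.
With the tool pointing down it reaches from about 400 to 925 mm from the base axis. Payload 12.5 kg.
Tool frame: the origin (TCP) lies at the very end of the fingers, on their centre line; the grasp point (between the pads) lies 19 mm behind it; z points along the fingers, x is the direction in which the jaws open and shut, and the axes are right-handed (so a half turn about z gives the same grasp; the last joint's range is limited). The gripper opens to 95 mm and grips with 3 to 60 N. Pads are 20 mm wide; open, the fingers measure 119 mm over their backs; the gripper's body (75 mm by 180 mm) begins 59 mm behind the grasp point.
Start: joints at [-1.22, 0.491, 1.559, -0, 1.092, -0.106], TCP at [275.698, -560.925, 214.661] pointing down, gripper open.
Joint ranges: [-3.1, 3.1], [-0.84, 2.19], [0.05, 2.79], [-1.13, 4.28], [0.06, 2.93], [-2.69, 2.69]. Speed limits (rad/s): [2.22, 2.22, 2.79, 3.14, 3.14, 3.14].

### API

Orientations are given as a unit quaternion [x, y, z, w].
In Python, from plant import r gives the robot as it stands.
- The arm moves only by the shell command python3 -m creep 'ROWS'. ROWS is JSON, a list of rows, each a list of 7 numbers: the closure, from 0 (fully open) to 1 (shut), then the shift along the tool's x, y, z in cm, then the turn, a rotation vector about the tool's x, y, z in rad. In form: [[claw, dx, dy, dz, rx, ry, rz], ...]. A call has 1 to 12 rows; each row is the pose to reach, as a shift and turn from the pose measured when the call began, along the tool's axes at that moment; what a row does not reach only later rows make up. A row lasts 1/12 s, in which the tool goes at most 41.7 mm and 7.16 degrees, less where a joint would pass 70% of its speed; a pose out of reach is approached as far as the arm can. A call with a gripper value outside its range is refused whole. The fingers move at their own pace and stop on an object; the grip force is fixed at half the most. Time passes only in rows, so rows that repeat a pose let the fingers close. It gives the time, the measured TCP pose, the force and the opening at its end, in the units of the state.
- r.sense(): the state, without advancing time (a new reading comes with each control period).
- r.camera(name): name is "scene" or "top"; returns a dict with "frame" (420x560x3 uint8, red, green, blue), "fx", "fy", "cx", "cy" (pixels), "k1" (the pictures are not rectified: a ray, as slopes to the right and down, at radius r is drawn at 1 + k1 r^2 times it, then the intrinsics apply), "R" (3x3) and "t" (3): a world point X has camera coordinates R X + t. Camera axes: x right, y down, z forward; pixel columns grow to the right and rows downward; lengths in mm; the calibration is good to about 2 mm. A picture is of the moment at which its call begins. There is no depth.
- r.close_job(): hands the job in, once; it reports no verdict.
Trained networks look in a picture, given as the dict that the camera call returned (one of the last four; its "shot" number tells which), for a name from the list of things; names that differ only in an ending like _2 or _b are one class to them, and where a whole thing is asked for, a point or a joint stands for the part that bears it (a point fixed in the world has none). Each returns a list of dicts, best first, with "p" (0 to 1); they miss things now and then, are a little off and sometimes report something else, mostly with a low value. They report only what shows in the picture. A call takes as long as a camera call.
- r.cut_out(picture, name): "pixels" (420x560 bool, what is visible of it) and "box" ([left, top, right, bottom] in pixels, round what is visible of it).
The state is a dict: "time_s": time; "joint_positions": joint angles; "qvel": joint speeds; "effort": joint torques, N m; "tcp_pos": TCP position; "tool_rot": TCP orientation; "contact_force": force on the tool from outside, world axes, zero at the start; "moment": the same for the moment, N m; "grip_width": finger opening in mm.
Only numpy, scipy, OpenCV 4.12 (cv2) and the standard library are available. Lean on these libraries where they do the work, as an engineer would, in place of code of your own. Each camera call takes 0.05 s, during which the arm holds its last target.

## Working session

There is one attempt and no reset: what is moved stays moved. The work goes in short steps, Python scripts to look and compute and a shell command to move; the robot and the scene stay as the last step left them, time stands still between calls to the robot, and variables do not carry over. Pictures are saved under pics/ and viewed, and the job is handed in when it is done.

```bash
mkdir -p pics; ls
python3 - <<'E'
from plant import r
import cv2
s=r.sense();print({k:s[k] for k in('time_s','tcp_pos','tool_rot','contact_force','grip_width')})
for n in('scene','top'):
    c=r.camera(n);print(n,c['fx'],c['fy'],c['cx'],c['cy'],c['k1'],c['R'],c['t'])
    cv2.imwrite(f'pics/{n}0.png',c['frame'][:,:,::-1])
    for w in('mug','jar','tab','notch_a','rack','lid','foot'):
        try:
            for d in r.cut_out(c,w)[:3]: print(w,round(d['p'],2),d['box'])
        except Exception as e: print(w,e)
E
```

```text
pics
{'time_s': 0.0, 'tcp_pos': array([ 275.60886918, -560.68219621,  214.05861062]), 'tool_rot': array([ 8.48847924e-01, -5.28636836e-01, -4.40552001e-04, -3.22764941e-04]), 'contact_force': array([ 0.2545105 , -0.34970531, -0.03350754]), 'grip_width': 95.1776663829704}
scene 455.65994097007035 455.65994097007035 278.57659882602337 205.3622634233696 0.03762799882983936 [[-0.70246176  0.7115951  -0.01341227]
 [ 0.53864451  0.51922473 -0.66352676]
 [-0.46519841 -0.47332662 -0.74803232]] [ 357.51345575 -151.3885414  1650.11328567]
mug 0.9 [193.2, 187.3, 227.9, 220.2]
jar 0.74 [272.1, 222.9, 305.8, 262.1]
tab 0.93 [249.4, 159.3, 269.8, 216.3]
tab 0.5 [380.3, 255.7, 447.5, 270.6]
notch_a 0.63 [278.2, 195.8, 299.3, 208.1]
notch_a 0.55 [200.1, 148.3, 214.2, 167.7]
rack 0.73 [173.6, 133.0, 339.2, 293.3]
rack 0.56 [248.9, 159.9, 268.3, 217.9]
lid 0.56 [261.7, 192.7, 278.5, 208.5]
foot 0.97 [249.2, 161.1, 267.4, 220.5]
top 400.86350091868974 400.86350091868974 276.93098382446476 202.19557575108712 -0.009370348166947443 [[ 0.00612318 -0.99977248 -0.02043293]
 [-0.99094392 -0.00332567 -0.13423523]
 [ 0.13413673  0.02106984 -0.99073881]] [ 20.71620446 541.82120899 983.24735026]
mug 0.88 [364.6, 187.5, 402.4, 219.3]
mug 0.44 [399.8, 182.8, 426.8, 194.7]
tab 0.7 [306.3, 185.6, 331.7, 212.6]
tab 0.69 [201.5, 109.5, 235.2, 145.3]
tab 0.46 [365.4, 272.8, 388.1, 296.5]
notch_a 0.77 [397.3, 184.9, 428.7, 194.8]
notch_a 0.74 [251.0, 201.4, 279.1, 217.1]
rack 0.94 [191.8, 175.8, 487.0, 250.9]
lid 0.88 [327.3, 248.9, 363.0, 281.6]
lid 0.53 [255.8, 199.1, 290.3, 231.6]
foot 0.58 [304.5, 187.9, 330.4, 214.8]
```

View pics/scene0.png

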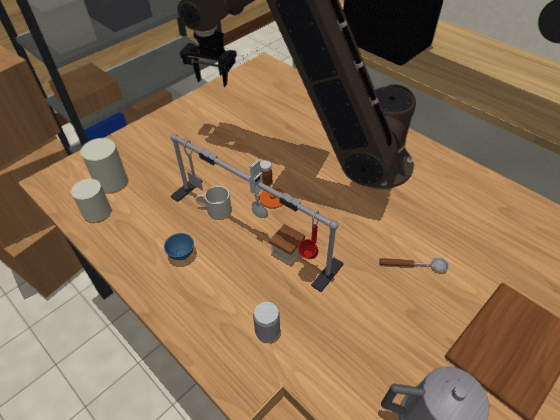

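View pics/top0.png

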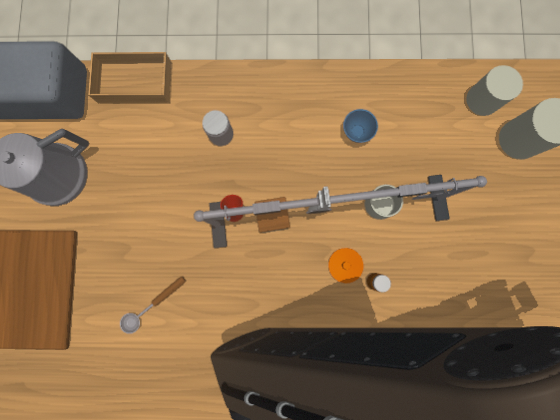

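```bash
cat > h.py <<'E'
import numpy as np,cv2
def K(c): return np.array([[c['fx'],0,c['cx']],[0,c['fy'],c['cy']],[0,0,1.]])
def ray(c,u,v):
    x,y=(u-c['cx'])/c['fx'],(v-c['cy'])/c['fy']
    p=cv2.undistortPoints(np.array([[[u,v]]],float),K(c),np.array([c['k1'],0,0,0.]))[0,0]
    R=np.array(c['R']);return -R.T@np.array(c['t']),R.T@np.array([p[0],p[1],1])
def atz(c,u,v,z):
    o,d=ray(c,u,v);return o+d*(z-o[2])/d[2]
def proj(c,X):
    R=np.array(c['R']);rv=cv2.Rodrigues(R)[0]
    return cv2.projectPoints(np.array(X,float).reshape(-1,1,3),rv,np.array(c['t'],float),K(c),np.array([c['k1'],0,0,0.]))[0][:,0]
E
python3 - <<'E'
from plant import r
from h import *
c=r.camera('top');
np.set_printoptions(precision=1,suppress=True)
for p in((199,216),(482,181)):print(atz(c,*p,232))
f=c['frame'][:,:,::-1]
cv2.imwrite('pics/t1.png',cv2.resize(f[170:230,300:440],None,fx=5.6,fy=5.6,interpolation=cv2.INTER_CUBIC))
cv2.imwrite('pics/t2.png',cv2.resize(f[180:230,190:330],None,fx=5.6,fy=5.6,interpolation=cv2.INTER_CUBIC))
s=r.camera('scene');f=s['frame'][:,:,::-1]
cv2.imwrite('pics/s1.png',cv2.resize(f[125:245,165:345],None,fx=4.4,fy=4.4,interpolation=cv2.INTER_CUBIC))
E
```

```text
[486.2 178.9 232. ]
[ 560.6 -401.3  232. ]
```

View pics/t1.png

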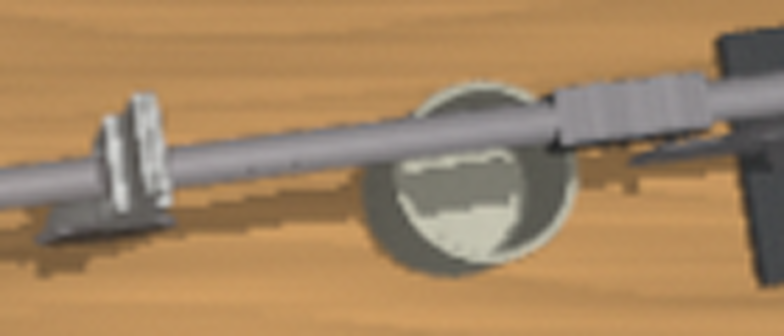

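View pics/s1.png

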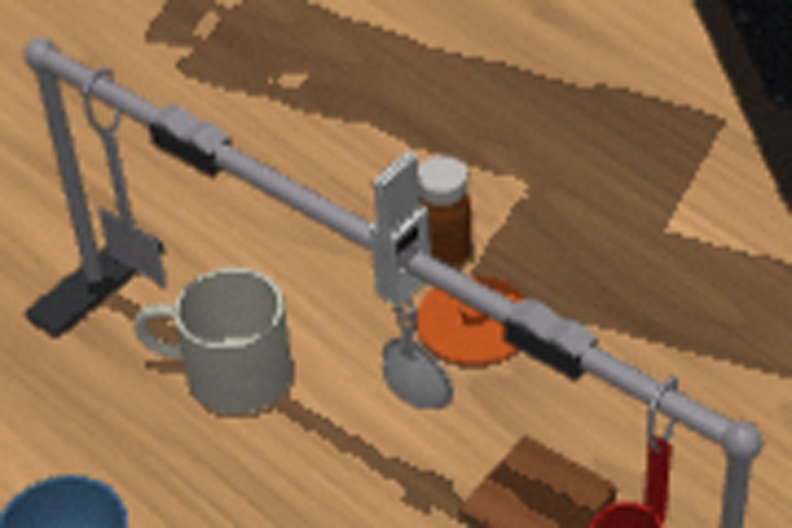

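Run:
```python
from plant import r
from h import *
np.set_printoptions(precision=1,suppress=True)
c=r.camera('top');s=r.camera('scene')
d=np.array([-74.4,580.2]);d/=np.hypot(*d);mid=np.array([523.4,-111.2]);n=np.array([d[1],-d[0]])
def q(nm,X): print(nm,X,'s=%.1f off=%.1f'%((X[:2]-mid)@d,(X[:2]-mid)@n))
q('camtop',-np.array(c['R']).T@c['t'])
q('tab top T',atz(c,326.4,196.8,307))
q('clipB T',atz(c,413,189.3,243))
q('clipA T',atz(c,267,207.8,243))
# scene: s1 crop offset 165,125 scale 4.4
S=lambda x,y:(165+x/4.4,125+y/4.4)
q('ballB S',atz(s,*S(40,55),232));q('ballA S',atz(s,*S(740,440),232))
q('tabtop S',atz(s,*S(393,168),307))
q('clipB S',atz(s,*S(191,133),243));q('clipA S',atz(s,*S(551,329),243))
for nm in('mug','jar'):
  for cam in(c,s):
    for o in r.cut_out(cam,nm)[:1]:
      b=o['box'];q(nm,atz(cam,(b[0]+b[2])/2,(b[1]+b[3])/2,37))
```

```text
camtop [ 404.9    1.8 1047.3] s=127.2 off=-103.2
tab top T [515.6 -74.6 307. ] s=37.3 off=-3.1
clipB T [ 541.  -256.1  243. ] s=-146.0 off=-0.9
clipA T [502.3  38.9 243. ] s=151.6 off=-1.8
ballB S [ 560.9 -395.   232. ] s=-286.3 off=1.1
ballA S [487.3 179.1 232. ] s=292.6 off=1.2
tabtop S [521.2 -72.8 307. ] s=38.3 off=2.7
clipB S [ 546.2 -246.2  243. ] s=-136.8 off=5.5
clipA S [507.7  46.8 243. ] s=158.7 off=4.5
mug [ 546. -245.   37.] s=-135.6 off=5.4
jar [505.7  34.5  37. ] s=146.8 off=1.0
jar [501.2  41.9  37. ] s=154.7 off=-2.6
```

View pics/t2.png

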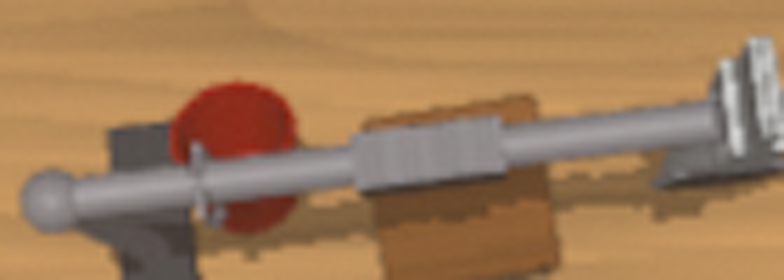

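```bash
python3 -m creep '[[1,0,0,-4,0,0,-0.1],[1,0,0,-8,0,0,-0.2],[1,0,0,-12,0,0,-0.3],[1,-1,-1,-15.6,0,0,-0.4],[1,-4,-5,-15.6,0,0,-0.5],[1,-6.5,-7.8,-15.6,0,0,-0.6],[1,-9,-10.8,-15.6,0,0,-0.7],[1,-11.5,-13.8,-15.6,0,0,-0.8],[1,-14,-16.8,-15.6,0,0,-0.9],[1,-16.5,-19.8,-15.6,0,0,-1.0],[1,-19,-22.8,-15.6,0,0,-1.12],[1,-21.5,-25.8,-15.6,0,0,-1.24]]'
```

```text
time_s: 2.2
tcp_pos: [412.7, -252.3, 370.9]
tool_rot: [0.998, 0.066, 0.0, 0.0]
contact_force: [0.7, 0.6, 0.5]
grip_width: 20.5
```

```bash
python3 -m creep '[[1,2,-3.2,0,0,0,0],[1,4,-6.4,0,0,0,0],[1,6,-9.7,0,0,0,0],[1,8,-12.9,0,0,0,0],[1,10,-16.1,0,0,0,0],[1,12,-19.3,0,0,0,0],[1,12.9,-20.7,0,0,0,0],[1,12.9,-20.7,0,0,0,0],[1,12.9,-20.7,2,0,0,0],[1,12.9,-20.7,4,0,0,0],[1,12.9,-20.7,4,0,0,0],[1,12.9,-20.7,4,0,0,0]]'
python3 - <<'E'
from plant import r
from h import *
for n in('top','scene'):
    c=r.camera(n);f=c['frame'][:,:,::-1]
    g=f[150:240,230:370] if n=='top' else f[95:245,165:345]
    cv2.imwrite(f'pics/a_{n}.png',cv2.resize(g,None,fx=4,fy=4,interpolation=cv2.INTER_CUBIC))
E
```

```text
time_s: 3.2
tcp_pos: [513.1, -30.8, 330.8]
tool_rot: [0.998, 0.065, -0.0, 0.0]
contact_force: [-0.2, 0.6, 0.6]
grip_width: 0.2
```

View pics/a_top.png

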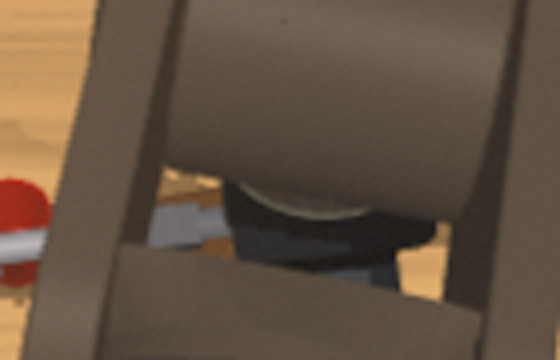

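View pics/a_scene.png

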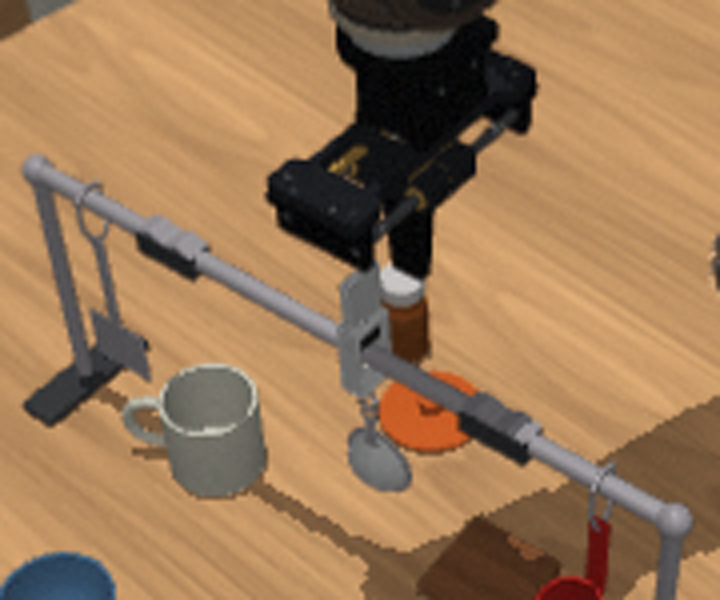

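Run:
```python
from plant import r
from h import *
c=r.camera('scene')
d=np.array([-.1272,.9918]);mid=np.array([523.4,-111.2])
for X in([513.1,-30.8,330.8],[*(mid+82*d),240],[*(mid+38*d),307],[*(mid+38*d),265],[*(mid-142*d),240],[*(mid-142*d),240]):print(X,(proj(c,X)-[165,95])*4)
```

```text
[513.1, -30.8, 330.8] [[409.01844907 270.50399959]]
[np.float64(512.9696), np.float64(-29.8724), 240] [[414.36603147 368.54726316]]
[np.float64(518.5663999999999), np.float64(-73.5116), 307] [[359.40046838 270.31867558]]
[np.float64(518.5663999999999), np.float64(-73.5116), 265] [[362.63381688 315.45673023]]
[np.float64(541.4624), np.float64(-252.0356), 240] [[174.11359325 237.05364094]]
[np.float64(541.4624), np.float64(-252.0356), 240] [[174.11359325 237.05364094]]
```

```bash
python3 -m creep '[[1,0,0,2.6,0,0,0],[1,0,0,5.2,0,0,0],[1,0,0,5.2,0,0,0],[1,0,0.8,5.2,0,0,0],[1,0,1.6,5.2,0,0,0],[1,0,2.2,5.2,0,0,0],[1,0,2.7,5.2,0,0,0],[1,0,3.2,5.2,0,0,0],[1,0,3.7,5.2,0,0,0],[1,0,4.2,5.2,0,0,0],[1,0,4.7,5.2,0,0,0],[1,0,4.7,5.2,0,0,0]]'
cat > look.py <<'E'
import sys
from plant import r
from h import *
c=r.camera('scene');g=c['frame'][95:245,165:345,::-1]
cv2.imwrite(f'pics/{sys.argv[1]}.png',cv2.resize(g,None,fx=4,fy=4,interpolation=cv2.INTER_CUBIC))
print(r.sense()['time_s'],r.sense()['contact_force'])
E
python3 look.py b
```

```text
time_s: 4.35
tcp_pos: [520.1, -78.2, 280.1]
tool_rot: [0.998, 0.065, 0.001, 0.001]
contact_force: [0.1, 0.5, 1.1]
grip_width: 0.3
4.4 [-0.11784908  0.3203342  -0.54241468]
```

View pics/b.png

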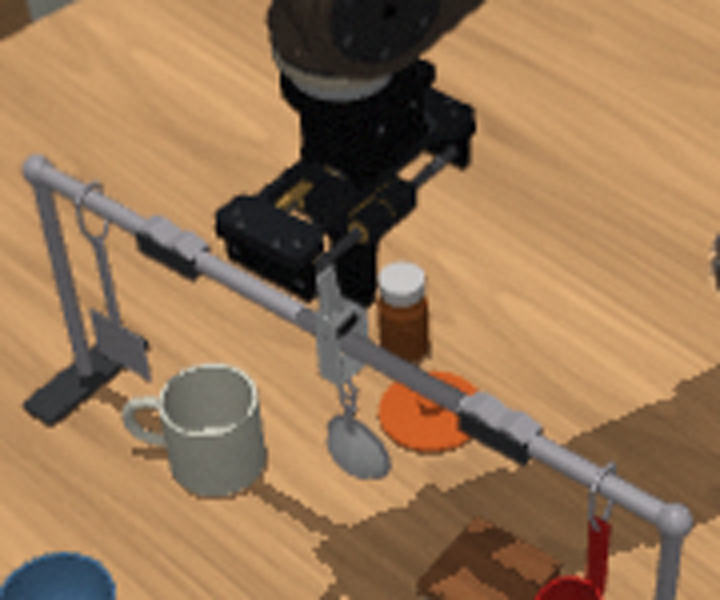

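```bash
python3 -m creep '[[1,0,0.9,0,0,0,0],[1,0,1.8,0,0,0,0],[1,0,2.8,0,0,0,0],[1,0,3.8,0,0,0,0],[1,0,4.8,0,0,0,0],[1,0,5.8,0,0,0,0],[1,0,6.8,0,0,0,0],[1,0,7.8,0,0,0,0],[1,0,8.8,0,0,0,0],[1,0,9.8,0,0,0,0],[1,0,10.5,0,0,0,0],[1,0,10.5,0,0,0,0]]'
python3 look.py c
```

```text
time_s: 5.4
tcp_pos: [533.9, -183.4, 280.0]
tool_rot: [0.998, 0.065, 0.001, 0.001]
contact_force: [-0.3, 0.3, -0.4]
grip_width: 0.5
5.45 [-0.17654508  0.3135845  -0.55039813]
```

View pics/c.png

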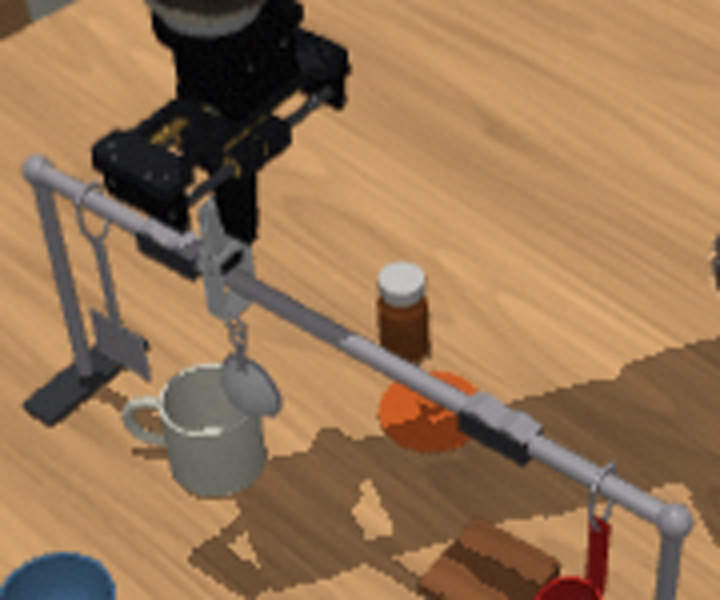

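```bash
python3 -m creep '[[1,0,0.2,0,0,0,0],[1,0,0.4,0,0,0,0],[1,0,0.6,0,0,0,0],[1,0,0.8,0,0,0,0],[1,0,1.0,0,0,0,0],[1,0,1.2,0,0,0,0],[1,0,1.4,0,0,0,0],[1,0,1.6,0,0,0,0],[1,0,1.8,0,0,0,0],[1,0,2.0,0,0,0,0]]'
```

```text
time_s: 6.28
tcp_pos: [536.4, -202.7, 280.1]
tool_rot: [0.998, 0.065, 0.001, 0.001]
contact_force: [-0.0, -0.6, -0.2]
grip_width: 0.3
```

```bash
python3 -m creep '[[1,0,0.1,0,0,0,0],[1,0,0.2,0,0,0,0],[1,0,0.3,0,0,0,0],[1,0,0.4,0,0,0,0],[1,0,0.5,0,0,0,0],[1,0,0.6,0,0,0,0]]'; python3 look.py d
```

```text
time_s: 6.78
tcp_pos: [537.1, -208.7, 280.1]
tool_rot: [0.998, 0.065, 0.001, 0.001]
contact_force: [-0.4, 0.9, -0.1]
grip_width: -0.1
6.8333 [ 0.46226219 -0.57827318 -0.30228381]
```

View pics/d.png

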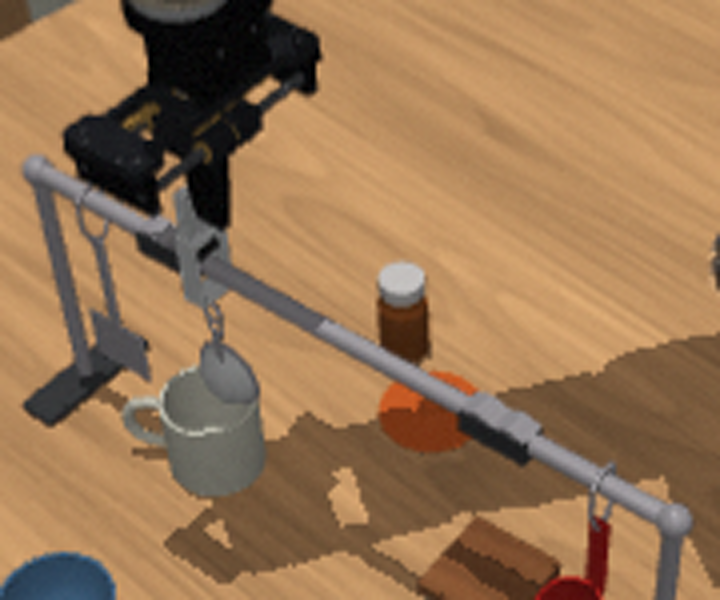

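```bash
python3 -m creep '[[1,0,0.1,0,0,0,0],[1,0,0.2,0,0,0,0],[1,0,0.3,0,0,0,0]]'; python3 -m creep '[[1,0,0.1,0,0,0,0],[1,0,0.2,0,0,0,0],[1,0,0.3,0,0,0,0]]'
```

```text
time_s: 7.08
tcp_pos: [537.6, -211.9, 280.1]
tool_rot: [0.998, 0.065, 0.001, 0.001]
contact_force: [-1.0, -0.1, 0.2]
grip_width: 0.3
time_s: 7.33
tcp_pos: [537.9, -214.5, 280.3]
tool_rot: [0.998, 0.065, 0.001, 0.0]
contact_force: [-1.3, 5.8, 3.5]
grip_width: 0.5
```

```bash
python3 -m creep '[[1,0,0.1,0,0,0,0],[1,0,0.2,0,0,0,0],[1,0,0.3,0,0,0,0]]'; python3 -m creep '[[1,0,0.1,0,0,0,0],[1,0,0.2,0,0,0,0],[1,0,0.3,0,0,0,0]]'; python3 look.py e
```

```text
time_s: 7.58
tcp_pos: [538.4, -217.4, 280.4]
tool_rot: [0.998, 0.065, 0.001, 0.0]
contact_force: [-1.1, 5.1, 3.5]
grip_width: 0.6
time_s: 7.83
tcp_pos: [538.8, -220.4, 280.5]
tool_rot: [0.998, 0.065, 0.001, 0.0]
contact_force: [-1.2, 4.8, 3.8]
grip_width: 0.4
7.8833 [-0.52160219  3.48843179  2.77893368]
```

View pics/e.png

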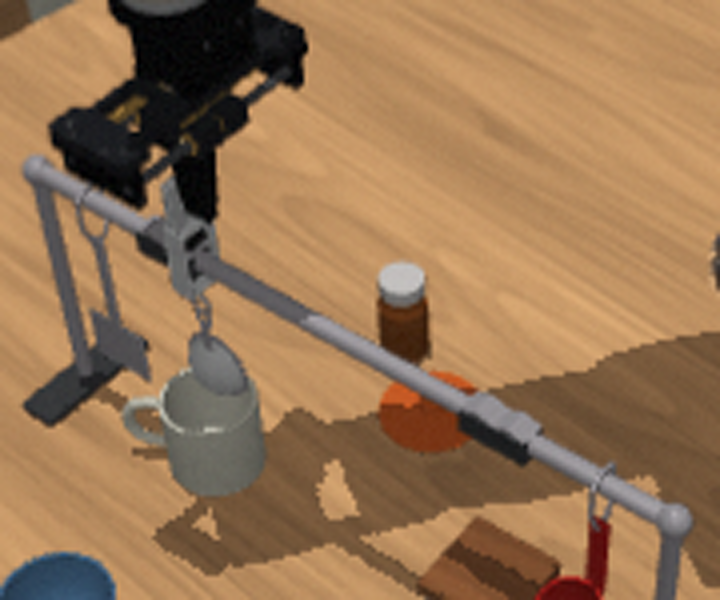

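```bash
python3 -m creep '[[1,0,0.1,0,0,0,0],[1,0,0.2,0,0,0,0]]'; python3 -m creep '[[1,0,0.1,0,0,0,0],[1,0,0.2,0,0,0,0]]'
```

```text
time_s: 8.05
tcp_pos: [539.1, -222.6, 280.5]
tool_rot: [0.998, 0.065, 0.001, 0.0]
contact_force: [-0.1, 5.2, 3.7]
grip_width: 0.6
time_s: 8.22
tcp_pos: [539.4, -224.9, 280.4]
tool_rot: [0.998, 0.065, 0.001, 0.0]
contact_force: [-1.4, 2.9, 1.3]
grip_width: 0.8
```

```bash
python3 -m creep '[[1,0,0.1,0,0,0,0]]'
```

```text
time_s: 8.3
tcp_pos: [539.6, -226.3, 280.3]
tool_rot: [0.998, 0.065, 0.001, 0.001]
contact_force: [0.2, 1.5, 0.3]
grip_width: 0.4
```

```bash
python3 -m creep '[[1,0,0,0,0,0,0]]'; python3 look.py f
```

```text
time_s: 8.38
tcp_pos: [539.6, -226.9, 280.1]
tool_rot: [0.998, 0.065, 0.001, 0.001]
contact_force: [-0.2, 1.8, 0.7]
grip_width: 0.3
8.4333 [ 0.16697372 -0.53623265  0.43199373]
```

View pics/f.png

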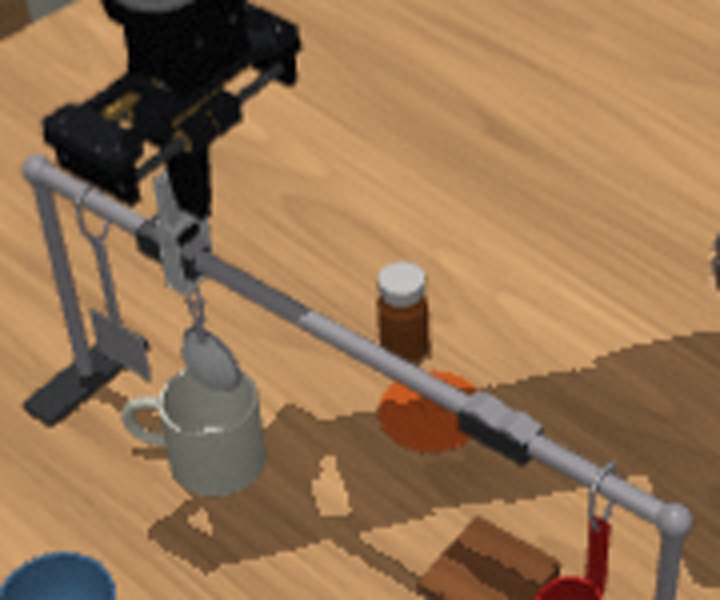

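```bash
python3 -m creep '[[1,0,0,0,0,0,0],[1,0,0,0,0,0,0],[1,0,0,0,0,0,0]]'; python3 look.py g
```

```text
time_s: 8.68
tcp_pos: [539.5, -227.0, 279.9]
tool_rot: [0.998, 0.065, 0.001, 0.001]
contact_force: [0.3, -0.7, 0.3]
grip_width: 0.5
8.7333 [-0.35190842 -0.38777622 -0.20606744]
```

View pics/g.png

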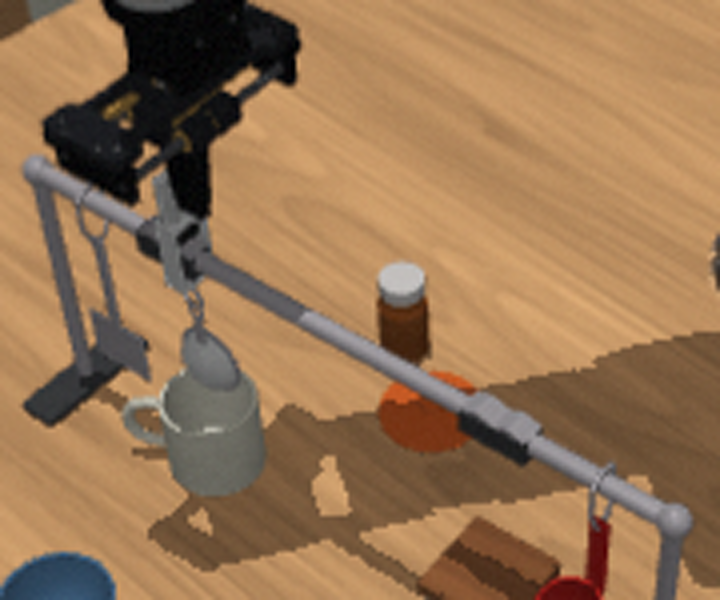

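```bash
python3 -m creep '[[1,0,0.1,0,0,0,0],[1,0,0.2,0,0,0,0],[1,0,0.3,0,0,0,0],[1,0,0.3,0,0,0,0]]'; python3 look.py i;python3 - <<'E'
import cv2,numpy as np
a=[cv2.imread(f'pics/{k}.png')[130:420,20:300] for k in 'egi']
cv2.imwrite('pics/cmp.png',cv2.resize(np.hstack(a),(792,274)))
E
```

```text
time_s: 9.07
tcp_pos: [540.0, -230.2, 280.0]
tool_rot: [0.998, 0.065, 0.001, 0.001]
contact_force: [-1.1, 0.7, -0.5]
grip_width: 0.1
9.1167 [0.82937696 0.85673816 0.28991061]
```

View pics/cmp.png

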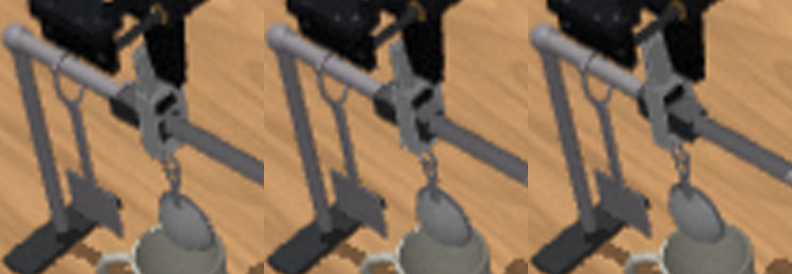

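```bash
python3 -m creep '[[1,0,-1,0,0,0,0],[1,0,-3,0,0,0,0],[1,0,-4,-2,0,0,0],[1,0,-5,-5,0,0,0],[1,0,-7,-8,0,0,0],[1,-3,-9,-8,0,0,0],[1,-6,-11,-8,0,0,0],[1,-9,-13,-8,0,0,0],[1,-12,-15,-8,0,0,0],[1,-12,-17,-8,0,0,0],[1,-12,-19,-8,0,0,0],[1,-12,-20,-8,0,0,0]]'
python3 look.py j
python3 - <<'E'
from plant import r
import cv2
c=r.camera('top');cv2.imwrite('pics/jt.png',cv2.resize(c['frame'][150:230,330:440,::-1],None,fx=6,fy=6,interpolation=cv2.INTER_CUBIC))
E
```

```text
time_s: 10.12
tcp_pos: [393.9, -45.3, 359.7]
tool_rot: [0.998, 0.065, 0.002, 0.001]
contact_force: [0.4, 0.5, 0.5]
grip_width: 0.5
10.1667 [ 0.20183634 -0.4640603  -0.06005805]
```

View pics/j.png

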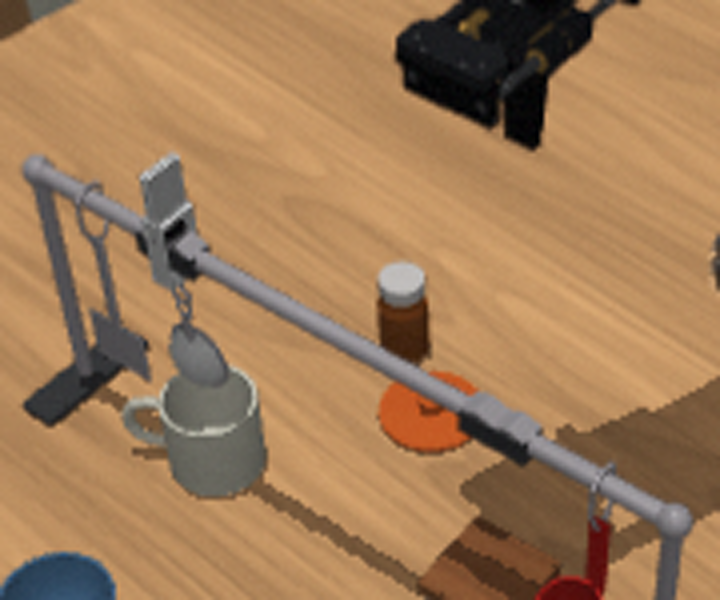

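View pics/jt.png

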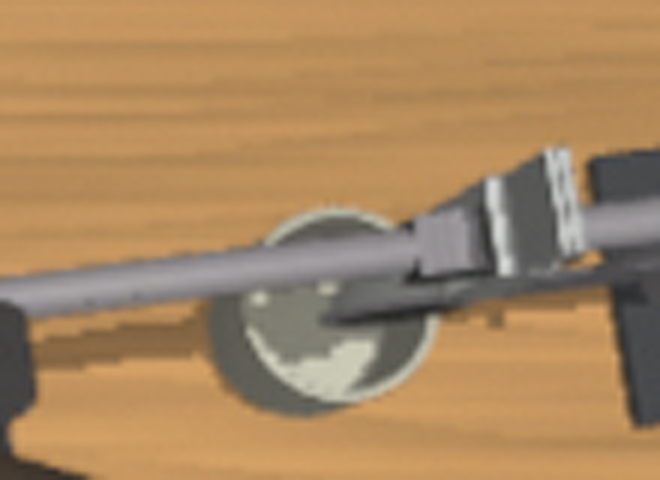

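Run:
```python
from plant import r
from h import *
np.set_printoptions(precision=1,suppress=True)
c=r.camera('top');s=r.camera('scene')
d=np.array([-.1272,.9918]);mid=np.array([523.4,-111.2])
def q(nm,X): print(nm,X,'s=%.1f'%((X[:2]-mid)@d))
q('tab T',atz(c,330+565/6,150+200/6,308))
q('tab S',atz(s,165+161/4,95+168/4,308))
# predicted positions in both for given s
for k in(-130,-143,-146):
  X=mid+k*d; print(k,(proj(c,[*X,308])[0]-[330,150])*6,(proj(s,[*X,308])[0]-[165,95])*4)
o=r.cut_out(s,'mug')[0]['box'];print(o)
g=s['frame'][125:175,185:225,::-1];cv2.imwrite('pics/k.png',cv2.resize(g,None,fx=12,fy=12,interpolation=cv2.INTER_CUBIC))
```

```text
tab T [ 541.3 -256.4  308. ] s=-146.3
tab S [ 543.9 -249.7  308. ] s=-140.0
-130 [512.4 204.3] [174.1 171.5]
-143 [554.  199.2] [160.6 164.3]
-146 [563.5 198. ] [157.5 162.7]
[193.7, 189.6, 230.2, 220.3]
```

View pics/k.png

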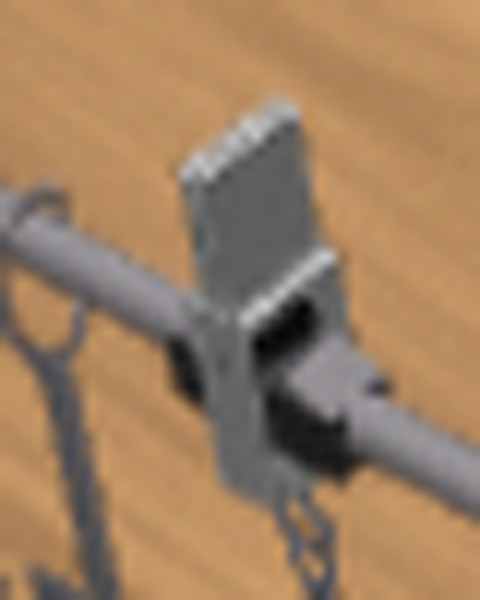

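```bash
python3 -c "
from plant import r
print(r.sense()['time_s'],r.sense()['contact_force']);print(r.close_job())"
```

```text
10.3667 [-0.43357907  0.12432669 -0.46849259]
the job is handed in; nothing more can be done
None
```

The hanger now sits in the notch of the clip above the mug (notch_b, on the rack's -y side). I handed the job in at 10.4 s.

**How it was pushed:** I pushed the tab's +y face with the closed fingers. The push took about 5 to 6 N up the first ridge. The force then fell away near the crest, and a last 3 mm nudge let the hanger run into the notch by itself. I then backed the arm clear.

**Last checks:**
- **Top camera:** it puts the tab at -146.3 mm along the rail and the clip's centre at -146.0 mm, so they agree to well under the 3 mm limit.
- **Scene camera:** it puts the tab at -140.0 mm and, from a rougher reading, the clip at -136.8 mm. That 3.2 mm gap is just over the limit. The two cameras' absolute readings also differ by 6 to 9 mm, so I relied on the top camera's comparison.
- **Other things:** in the final pictures the mug stood upright and the jar, lid and spice jar looked unmoved. I did not measure the bystanders' shifts. The tin, bowl and spoon were mostly outside those close-up views.
- **Arm:** the wrist force was within noise, under 1 N, with the arm clear of everything.

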